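# Load the slide carton into the open lane of the dock

### The arm

A 7-joint arm with a two-finger parallel gripper is mounted at the origin on a cart in front of the work surface, level with it; the furniture and walls round the work are solid. World frame = base frame: x ahead of the robot, y to its left, z up, the work surface at z = 0. Lengths are in m, angles in degrees, forces in N, time in s.
With the tool pointing down it reaches from about 0.425 to 0.975 m from the base axis. Payload 16.7 kg.
Tool frame: the origin (TCP) lies between the finger pads; the fingertips stand 14 mm ahead of it and the grasp point (between the pads) lies 5 mm behind it; z points along the fingers, y is the line along which they close (so a half turn about z gives the same grasp; the last joint's range is limited). The gripper opens to 85 mm and grips with 20 to 120 N. Pads are 22 mm wide; open, the fingers measure 114 mm over their backs; the gripper's body (76 mm by 85 mm) begins 54 mm behind the grasp point. The pads swing forward as they close: fully open they stand 13 mm farther back than shut.
Start: joints at [58.986, 24.414, 4.234, 92.017, -1.954, 63.644, -3.845], TCP at [0.258, -0.624, 0.245] pointing down, gripper open.
Joint ranges: [-163.25, 163.25], [-28.42, 122.38], [-70.27, 78.77], [12.13, 141.07], [-58.53, 238.53], [9.26, 117.41], [-156.51, 156.51]. Speed limits (degrees/s): [108.29, 108.29, 136.94, 136.94, 172.46, 172.46, 172.46].

### API

Orientations are given as a 3x3 rotation matrix whose columns are the frame's x, y, z axes.
In Python, from cell import robot, get_image gives the robot as it stands (robot), with the cameras as plain functions.
- The arm moves only by the tool shift_gripper, called after "Call:" as name(argument=value, ...) on one line, values as JSON. Schema: {"type":"object","properties":{"segments":{"type":"array","items":{"type":"array","prefixItems":[{"type":"array","items":{"type":"number"},"minItems":3,"maxItems":3},{"type":"array","items":{"type":"number"},"minItems":3,"maxItems":3}],"minItems":2,"maxItems":2},"minItems":1,"maxItems":10},"jaw":{"type":"number"},"grip_force":{"type":"number"},"only":{"type":"string"},"quiet":{"type":"boolean"},"lines":{"type":"string"}},"required":["segments"],"additionalProperties":false}. segments is a list of rows, 1 to 10 of them, each written [[dx, dy, dz], [rx, ry, rz]]: dx, dy, dz in m, then a rotation vector rx, ry, rz in degrees; each row is the pose to reach, as a shift and turn from the pose commanded when the call began, along the tool's axes at that moment; what a row does not reach only later rows make up. A row lasts 1/12 s, in which the tool goes at most 0.0417 m and 7.16 degrees, less where a joint would pass 70% of its speed; a pose out of reach is approached as far as the arm can. jaw is the finger opening in m, set as the call begins (left out keeps the last). The fingers move at their own pace and stop on an object; grip_force is the grip in N (left out, the last holds). Time passes only in rows, so rows that do not move let the fingers close. The tool returns the time, the measured TCP pose, the force, the opening and the grip force at its end. only (a regular expression) keeps the lines of the reply that match it, lines (a string "A,B") keeps lines A to B, and quiet returns only ok. Input that does not fit is refused with a message, and nothing moves.
- robot.sense(): the state, without advancing time (a new reading comes with each control period).
- get_image(name): name is "scene" or "top" or "wrist"; returns a dict with "image" (480x640x3 uint8, blue, green, red), "camera_matrix" (3x3 intrinsics, pixels), "cam_to_world" (4x4, takes a point from camera to world coordinates). Camera axes: x right, y up, looking along -z (the intrinsics and any distortion apply to the point x, -y, -z); pixel columns grow to the right and rows downward; lengths in m; the calibration is good to about 2 mm. The wrist camera is an equidistant fisheye: a pixel r from the principal point sees the ray r / f radians off the axis. A picture is of the moment at which its call begins. There is no depth.
- robot.hand_in(): hands the job in; it is judged then, once.
The state is a dict: "clock": time; "qpos": joint angles; "dq": joint speeds; "tau": joint torques, N m; "eef_pos": TCP position; "tool_rot": TCP orientation; "wrist_force": force on the tool from outside, world axes, zero at the start; "moment": the same for the moment, N m; "grip_width": finger opening in m; "grasp_force": force on a finger pad.
Only numpy, scipy, OpenCV 4.12 (cv2) and the standard library are available. Lean on these libraries where they do the work, as an engineer would, in place of code of your own. Each camera call takes 0.05 s, during which the arm holds its last target. There are 200 camera calls.

### The job

Load the carton of slides into the lane of the loading dock that has the green flag today: set it flat on the lane's floor in front of the sprung hold-down arm, long side along the lane, and slide it in under the arm until it is fully home against the end stop. The red-flagged lane is closed and must stay empty; do not disturb the brown bottle or the tape roll, and let go of the carton at the end.

Things in the scene. Friction and masses are not known exactly. Their poses are not given: they have to be found in the camera images.
- carton: White cardboard carton of slides with red print, 62 mm (its x) by 89 mm (its y, the long side) by 32 mm high, 0.12 to 0.26 kg, closed, rigid. Origin: centre of its underside. Either end may go in first. Lies flat on the bench right of the dock, long side within 0.9 rad of world x. Right of it, at world y below -0.40, stands a microscope about 0.4 m high: keep clear of it.
- dock: Two-lane loading dock, fixed: grey base plate 250 x 220 mm, 8 mm thick; its top is the floor of both lanes. Origin: on the bench, midway between the lanes (base from x = -130 to +120 mm). x points into the lanes, away from the robot, within 0.2 rad of world x; lane centre lines at y = +62 and -62 mm. Behind the end stops stand the arms' bearings, 56 mm high, at x = 85 to 105 mm.
- left_stop (a point): Foot of the near face of the left lane's end stop (20 mm high; dock x = +50, y = +62 mm), on the lane floor. Measured from it along dock x: two aluminium guides 14 mm high, 68 mm apart, run from -55 mm to 0, and flare towards the robot to about 80 mm apart at -75 mm (90 mm over their outsides). From -180 mm (the front edge) to -75 mm the floor is open at both sides.
- right_stop (a point): The same point in the right lane (dock y = -62 mm); that lane is built the same.
- green_flag: Green plate 50 x 34 mm on a steel post 112 mm high behind the open lane; which lane is drawn at random. Origin: on that lane's floor (8 mm over the bench), on its centre line, where the centre of the carton's underside lies when the carton is fully home (44.5 mm before the end stop). Axes parallel to the dock's. Plate and post stand at x = +98 to +108 mm. Fixed.
- red_flag: The same flag in red behind the closed lane, with a red bar (70 mm wide, 12 mm thick, 28 mm high) across that lane at x = -85 mm. Origin and axes as for the green flag, in the closed lane. Fixed.
- hold_left (a joint): Angle of the left lane's sprung steel hold-down arm, hinged 95 mm along dock x and 46 mm over the bench, behind the end stop. 0 = down, grows as it lifts, up to 0.8. A carton pushed along the floor meets the arm's ramp and lifts it by itself, to about 0.14 (ramp tip then about 60 mm above the lane floor). It presses with about 1 N; sliding the carton in takes about 5 to 12 N.
- hold_right (a joint): The same for the right lane's arm.
- hold_left_bar (a point): Underside of the pressing bar (30 mm wide) at the end of the left arm: when down, 22 mm above the lane floor and 25 mm before the end stop. From it a 30 mm wide ramp rises towards the robot at 17 degrees, 61 mm long in plan, to a tip about 40 mm above the lane floor.
- hold_right_bar (a point): The same on the right lane's arm.
- bottle: Brown bottle with a white cap, 48 mm across, 97 mm high; bystander. Origin: centre of its underside.
- tape: Roll of beige tape lying flat, 82 mm across, 18 mm high; bystander. Origin: centre of its underside.

How it is judged:
By the outcome, as a careful person would: the job done as asked, in the order asked, and still so for the second after the job is handed in, with the robot touching nothing.
It also fails if it takes over 53 s, if anything falls off the work surface, if the arm or the gripper's body presses on something with over 40 N, if the wrist force passes 120 N, or if a joint passes its speed limit or range.

## Working session

There is one attempt and no reset: what is moved stays moved. The work goes in short steps, Python scripts to look and compute and a tool call to move; the robot and the scene stay as the last step left them, time stands still between calls to the robot, and variables do not carry over. Pictures are saved under pics/ and viewed, at most 10 in all, crops included, and the job is handed in when it is done.

```bash
ls; mkdir -p pics; python3 - <<'E'
from cell import robot, get_image
import cv2,pickle,numpy as np
d={}
for n in("scene","top"):
    r=get_image(n);d[n]=r;cv2.imwrite(f"pics/{n}0.png",r["image"]);print(n,r["camera_matrix"].tolist(),r["cam_to_world"].round(3).tolist(),[k for k in r])
pickle.dump(d,open("d0.pkl","wb"))
s=robot.sense();print(s["clock"],s["eef_pos"],s["tool_rot"],s["grip_width"])
E
```

```text
cell.py
pics
scene [[497.24717760476136, 0.0, 316.9633028112475], [0.0, 497.24717760476136, 235.14860099336948], [0.0, 0.0, 1.0]] [[0.607, 0.444, -0.659, -0.083], [-0.794, 0.32, -0.516, -0.47], [-0.018, 0.837, 0.547, 0.558], [0.0, 0.0, 0.0, 1.0]] ['image', 'camera_matrix', 'cam_to_world']
top [[446.67350843015686, 0.0, 315.6374234918319], [0.0, 446.67350843015686, 237.86644335634867], [0.0, 0.0, 1.0]] [[0.004, 0.999, -0.047, 0.502], [-1.0, 0.003, -0.029, 0.02], [-0.028, 0.047, 0.998, 0.905], [0.0, 0.0, 0.0, 1.0]] ['image', 'camera_matrix', 'cam_to_world']
0.1 [ 0.25759616 -0.62351125  0.24467436] [[ 9.24225793e-01  3.81846048e-01 -5.28016833e-04]
 [ 3.81846405e-01 -9.24225163e-01  1.08241381e-03]
 [-7.46910069e-05 -1.20201609e-03 -9.99999275e-01]] 0.08554524234547582
```

View pics/top0.png

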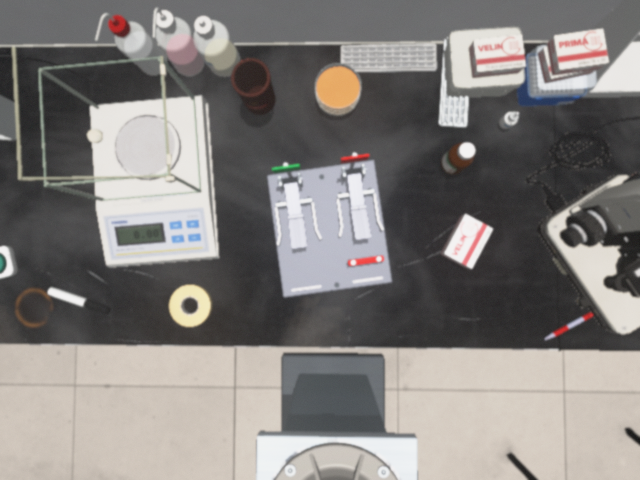

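View pics/scene0.png

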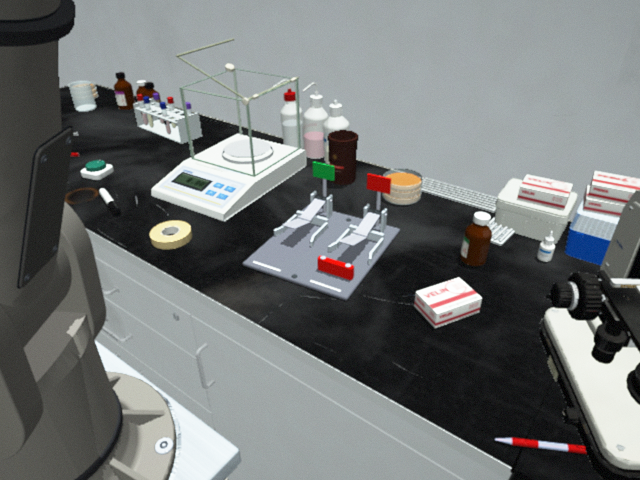

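The top view shows the green flag at (285,167) behind the left lane, and the red flag (355,157) and red bar (366,261) in the right lane. The carton is at (468,241), the bottle at (458,157) and the tape at (190,305). The scene view agrees.

```bash
cat > h.py <<'E'
import numpy as np,cv2,pickle
def ray(r,uv):
    K=r["camera_matrix"];T=r["cam_to_world"]
    d=np.array([(uv[0]-K[0,2])/K[0,0],-(uv[1]-K[1,2])/K[1,1],-1.]);return T[:3,3],T[:3,:3]@d
def onz(r,uv,z):
    o,d=ray(r,uv);return o+d*(z-o[2])/d[2]
def proj(r,p):
    T=r["cam_to_world"];K=r["camera_matrix"];c=T[:3,:3].T@(np.asarray(p)-T[:3,3])
    return np.array([K[0,2]+K[0,0]*c[0]/-c[2],K[1,2]-K[1,1]*c[1]/-c[2]])
E
python3 - <<'E'
from h import *
d=pickle.load(open("d0.pkl","rb"));t=d["top"];im=t["image"].astype(int)
# carton
def blob(m,x0,x1,y0,y1):
    k=np.zeros(m.shape,np.uint8);k[y0:y1,x0:x1]=m[y0:y1,x0:x1]*255
    k=cv2.morphologyEx(k,cv2.MORPH_CLOSE,np.ones((5,5)))
    c,_=cv2.findContours(k,cv2.RETR_EXTERNAL,cv2.CHAIN_APPROX_NONE);return max(c,key=cv2.contourArea)
c=blob(im.max(2)>100,430,510,200,285)
print("carton area",cv2.contourArea(c),"poly",cv2.approxPolyDP(cv2.convexHull(c),2.5,True)[:,0].tolist())
w=np.array([onz(t,p,.032)[:2] for p in c[:,0]],np.float32);print("carton rect z32",cv2.minAreaRect(w))
c=blob((im.max(2)>85),255,400,150,305)
q=cv2.approxPolyDP(cv2.convexHull(c),6,True)[:,0];print("dock",[(p.tolist(),onz(t,p,.008)[:2].round(4).tolist()) for p in q])
a=cv2.resize(t["image"][205:280,430:505],(600,600),interpolation=cv2.INTER_CUBIC)
b=cv2.resize(t["image"][150:305,255:400],None,fx=3.8,fy=3.8,interpolation=cv2.INTER_CUBIC)
cv2.imwrite("pics/a.png",cv2.resize(a,(400,400)));cv2.imwrite("pics/b.png",b)
E
```

```text
carton area 1607.0 poly [[465, 213], [493, 228], [471, 269], [442, 253]]
carton rect z32 ((0.5383173823356628, -0.24994470179080963), (0.06753542274236679, 0.09358634799718857), 61.5336799621582)
dock [([387, 153], [0.7161, -0.0984]), ([396, 160], [0.7018, -0.1164]), ([392, 282], [0.4564, -0.1075]), ([368, 292], [0.4362, -0.0597]), ([284, 297], [0.4252, 0.1081]), ([266, 180], [0.6614, 0.1466]), ([271, 166], [0.69, 0.1366]), ([353, 150], [0.7224, -0.0298])]
```

View pics/a.png

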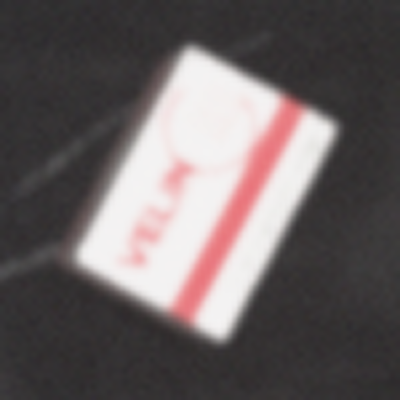

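View pics/b.png

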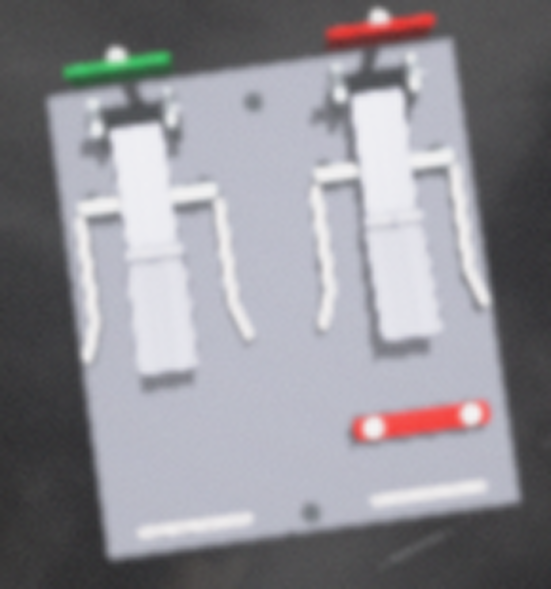

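The carton crop shows clean top-face corners. The dock crop shows the base-plate corners, both arms, the guides, and the green flag behind the left lane. Next I compute poses from these corners.

```bash
python3 - <<'E'
from h import *
d=pickle.load(open("d0.pkl","rb"));t=d["top"];s=d["scene"]
f=lambda l,sc,o:[((x+.5)/sc-.5+o[0],(y+.5)/sc-.5+o[1]) for x,y in l]
C=np.array([onz(t,p,.032)[:2] for p in f([(190,45),(338,127),(225,342),(72,258)],400/75,(430,205))])
D=np.array([onz(t,p,.008)[:2] for p in f([(48,97),(453,40),(520,500),(108,560)],3.8,(255,150))])
def fit(P,M): # rigid 2D fit
    pc,mc=P.mean(0),M.mean(0);H=(M-mc).T@(P-pc);a=np.arctan2(H[0,1]-H[1,0],H[0,0]+H[1,1])
    R=np.array([[np.cos(a),-np.sin(a)],[np.sin(a),np.cos(a)]]);o=pc-R@mc
    print("o",o.round(4),"deg",np.degrees(a).round(2),"res mm",((P-(M@R.T+o))*1e3).round(1).tolist());return R,o
# carton: corner order far-left, far-right, near-right, near-left ; long axis y
# long side along u: from corner3->corner0
Rc,oc=fit(C,np.array([(.0445,.031),(.0445,-.031),(-.0445,-.031),(-.0445,.031)]))
Rd,od=fit(D,np.array([(.12,.11),(.12,-.11),(-.13,-.11),(-.13,.11)]))
for n,p in dict(stopL=(.05,.062),bar=(.025,.062),home=(.0055,.062),flag=(.1085,.062),front=(-.13,.062)).items(): print(n,(Rd@p+od).round(4))
# check in scene
for x,y in((-.13,.11),(-.13,-.11),(.12,-.11)): print("dock scene px",proj(s,[*(Rd@(x,y)+od),.008]).round(1))
for x,y in((.0445,.031),(.0445,-.031),(-.0445,-.031),(-.0445,.031)): print("carton scene px",proj(s,[*(Rc@(x,y)+oc),.032]).round(1))
for x,y in((.0445,.031),(.0445,-.031),(-.0445,-.031),(-.0445,.031)): print("carton world",(Rc@(x,y)+oc).round(4))
im=s["image"];cr=[im[200:310,235:405],im[265:335,400:500]]
v=np.zeros((600,800,3),np.uint8);v[:110*3,:170*3]=cv2.resize(cr[0],None,fx=3,fy=3);v[330:330+210,:300]=cv2.resize(cr[1],None,fx=3,fy=3);cv2.imwrite("pics/c.png",v)
def pk(im,m,z,r): 
    mm=cv2.moments(m.astype(np.uint8),True);return (mm['m10']/mm['m00'],mm['m01']/mm['m00'])
I=t["image"].astype(int);b,g,r=I[...,0],I[...,1],I[...,2]
m=(g>r+50)&(g>b+30);m[:,:255]=0;u=pk(I,m,0,t);print("green plate top",u,onz(t,u,.112))
m=np.zeros_like(m);m[135:165,455:480]=(I.min(2)>180)[135:165,455:480];u=pk(I,m,0,t);print("bottle cap",onz(t,u,.097))
m=np.zeros_like(m);m[280:330,165:215]=(I.max(2)>120)[280:330,165:215];u=pk(I,m,0,t);print("tape",onz(t,u,.018))
E
```

```text
o [ 0.5382 -0.2516] deg -28.77 res mm [[-0.0, -0.5], [-0.0, 0.9], [-0.2, -0.4], [0.2, 0.0]]
o [0.5689 0.0197] deg 8.12 res mm [[-0.9, -1.4], [-1.7, 0.5], [2.2, 1.2], [0.5, -0.2]]
stopL [0.6097 0.0881]
bar [0.5849 0.0846]
home [0.5656 0.0818]
flag [0.6676 0.0964]
front [0.4315 0.0627]
dock scene px [241.2 261.1]
dock scene px [346.1 297. ]
dock scene px [400.2 227.2]
carton scene px [458.4 275.2]
carton scene px [482.4 296.7]
carton scene px [436.2 312.5]
carton scene px [414.1 289.4]
carton world [ 0.5921 -0.2458]
carton world [ 0.5623 -0.3002]
carton world [ 0.4843 -0.2573]
carton world [ 0.5141 -0.203 ]
green plate top (285.49122807017545, 166.9561403508772) [0.66645542 0.09693023 0.112     ]
bottle cap [ 0.70026967 -0.23040388  0.097     ]
tape [0.40839317 0.29567872 0.018     ]
```

View pics/c.png

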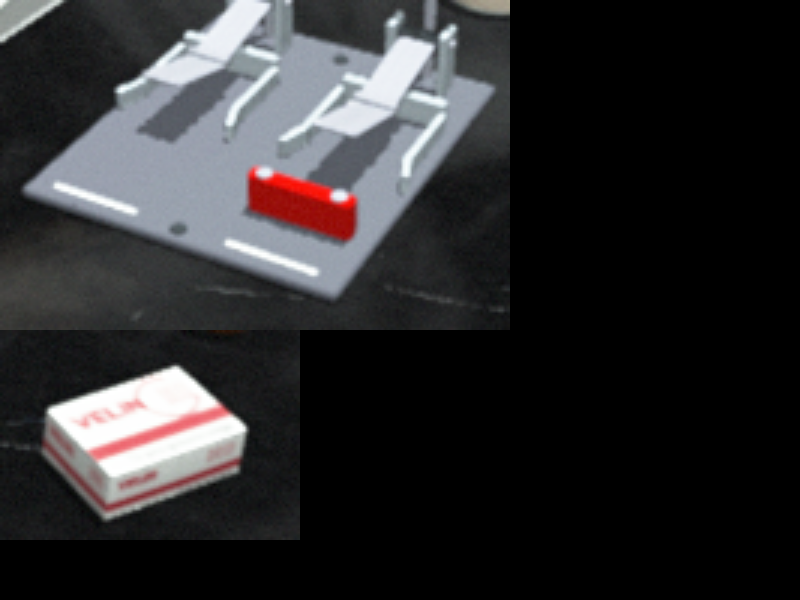

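The plate and carton project into the scene view about 2 px off, which is within calibration. The green (left) lane is open. The carton is at (0.538,-0.252) with its long axis at -28.8°, and the dock is at 8.1°. I approach, keeping clear of the microscope.

Call:
shift_gripper(segments=[[[0.016, -0.038, 0], [0, 0, 0]], [[0.032, -0.077, 0], [0, 0, 0]], [[0.048, -0.115, 0], [0, 0, 0]], [[0.063, -0.154, 0], [0, 0, 0]], [[0.079, -0.192, 0], [0, 0, 0]], [[0.095, -0.23, 0], [0, 0, 0]], [[0.101, -0.244, 0], [0, 0, 0]], [[0.101, -0.244, 0], [0, 0, 0]]], jaw=0.085, grip_force=40)

```text
clock: 0.77
eef_pos: [0.258, -0.3564, 0.2455]
tool_rot: [[0.923, 0.385, 0.0], [0.385, -0.923, 0.0], [0.0, -0.0, -1.0]]
wrist_force: [1.0, -1.3, 0.4]
grip_width: 0.0851
grasp_force: 0.0
```

Call:
shift_gripper(segments=[[[0.036, 0, 0.018], [0, 0, 6.4]], [[0.072, 0, 0.036], [0, 0, 12.8]], [[0.108, 0, 0.054], [0, 0, 19.2]], [[0.145, -0.001, 0.072], [0, 0, 25.6]], [[0.18, -0.001, 0.09], [0, 0, 32]], [[0.216, -0.001, 0.108], [0, 0, 38.4]], [[0.252, -0.002, 0.126], [0, 0, 44.8]], [[0.293, -0.002, 0.145], [0, 0, 51.2]], [[0.293, -0.002, 0.145], [0, 0, 51.2]], [[0.293, -0.002, 0.145], [0, 0, 51.2]]])

```text
clock: 1.6
eef_pos: [0.5312, -0.243, 0.0975]
tool_rot: [[0.879, -0.478, -0.001], [-0.478, -0.879, 0.002], [-0.002, -0.001, -1.0]]
wrist_force: [-0.9, 0.4, 0.5]
grip_width: 0.085
grasp_force: 0.0
```

```bash
cat >> h.py <<'E'
def info(tx=None,yaw=None):
    from cell import robot, get_image
    s=robot.sense();R=np.array(s["tool_rot"]);p=np.array(s["eef_pos"]);y=np.degrees(np.arctan2(R[1,0],R[0,0]))
    print("t",s["clock"],"p",p.round(4),"yaw",y.round(2),"z",R[:,2].round(3),"F",np.round(s["wrist_force"],1),"w",round(s["grip_width"],4),"g",s["grasp_force"])
    if tx is not None:print("tool delta",(R.T@(np.array(tx)-p)).round(4),"rz",None if yaw is None else round(y-yaw,2))
E
python3 -c "
from h import *
info([.5277,-.2458,.022],-28.8)
from cell import robot, get_image
cv2.imwrite('pics/w1.png',get_image('wrist')['image'])"
```

```text
t 1.6 p [ 0.5312 -0.243   0.0975] yaw -28.53 z [-0.001  0.002 -1.   ] F [-0.9  0.4  0.5] w 0.085 g 0.0
tool delta [-0.0016  0.0042  0.0755] rz 0.27
```

View pics/w1.png

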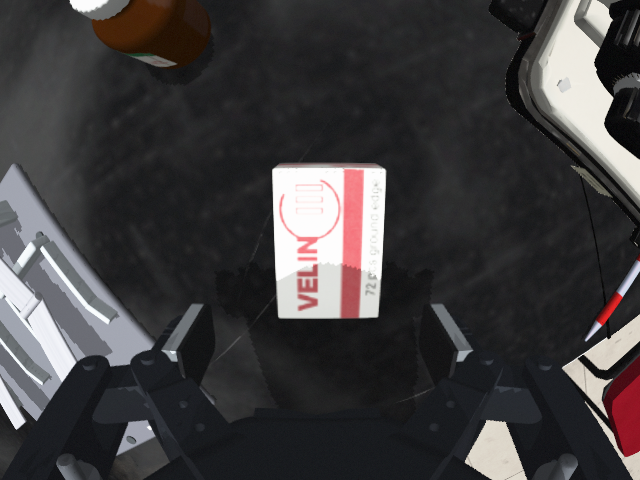

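The wrist view shows the carton square between the open fingers, with top-face corners at about (273,168), (385,168), (379,318) and (278,318). The dock is at left and the bottle is clear. I cross-check these corners with the fisheye rays.

```bash
python3 - <<'E'
from h import *
from cell import robot, get_image
r=get_image('wrist');K=r["camera_matrix"];T=r["cam_to_world"];P=[]
for u,v in((273,168),(385,168),(379,318),(278,318)):
    n=cv2.fisheye.undistortPoints(np.array([[[u,v]]],float),K,np.zeros(4))[0,0]
    d=T[:3,:3]@np.array([n[0],-n[1],-1]);p=T[:3,3]+d*(.032-T[2,3])/d[2];P.append(p[:2]);print(p[:2].round(4))
P=np.array(P);c=P.mean(0);a=P[0]+P[1]-P[2]-P[3];ang=np.degrees(np.arctan2(a[1],a[0]));print(c,ang,np.linalg.norm(P[0]-P[3]),np.linalg.norm(P[0]-P[1]))
u=a/np.linalg.norm(a);info([*(c-.012*u),.022],ang)
E
```

```text
[ 0.5882 -0.2519]
[ 0.5602 -0.3038]
[ 0.4819 -0.2625]
[ 0.5111 -0.2097]
[ 0.53535255 -0.25699579] -28.23199530807137 0.08798597479826958 0.058933414786583496
t 1.7 p [ 0.5281 -0.2459  0.0992] yaw -28.68 z [-0.002  0.    -1.   ] F [ 0.2 -1.   0.6] w 0.0854 g 0.0
tool delta [-0.0002  0.0063  0.0772] rz -0.45
```

Call:
shift_gripper(segments=[[[0, 0.004, 0.03], [0, 0, 0]], [[0, 0.004, 0.06], [0, 0, 0]], [[0, 0.004, 0.077], [0, 0, 0]], [[0, 0.004, 0.077], [0, 0, 0]], [[0, 0.004, 0.077], [0, 0, 0]]])

```text
clock: 2.12
eef_pos: [0.5251, -0.2505, 0.0235]
tool_rot: [[0.876, -0.482, -0.001], [-0.482, -0.876, 0.0], [-0.001, 0.0, -1.0]]
wrist_force: [0.4, -0.7, 0.2]
grip_width: 0.0851
grasp_force: 0.0
```

Call:
shift_gripper(segments=[[[0, 0, 0], [0, 0, 0]], [[0, 0, 0], [0, 0, 0]], [[0, 0, 0], [0, 0, 0]], [[0, 0, 0], [0, 0, 0]], [[0, 0, 0], [0, 0, 0]], [[0, 0, 0], [0, 0, 0]], [[0, 0, 0], [0, 0, 0]], [[0, 0, 0], [0, 0, 0]]], jaw=0.05, grip_force=40)

```text
clock: 2.78
eef_pos: [0.5268, -0.2502, 0.0251]
tool_rot: [[0.877, -0.481, 0.002], [-0.481, -0.877, -0.001], [0.003, -0.0, -1.0]]
wrist_force: [-2.8, -0.4, 7.7]
grip_width: 0.0609
grasp_force: 42.1
```

```bash
python3 -c "
from h import *
info()"
```

```text
t 2.7833 p [ 0.5268 -0.2502  0.0251] yaw -28.77 z [ 0.002 -0.001 -1.   ] F [-2.8 -0.4  7.7] w 0.0609 g 42.102134227752686
```

Gripped at 61 mm. Next I lift and carry it over the left lane entry.

Call:
shift_gripper(segments=[[[0, 0, -0.02], [0, 0, 0]], [[0, 0, -0.05], [0, 0, 0]], [[0, 0, -0.08], [0, 0, 0]], [[0, 0, -0.105], [0, 0, 0]], [[0, 0, -0.105], [0, 0, 0]]])

```text
clock: 3.2
eef_pos: [0.5285, -0.2507, 0.1345]
tool_rot: [[0.877, -0.481, 0.008], [-0.481, -0.877, -0.003], [0.008, -0.001, -1.0]]
wrist_force: [1.5, -0.0, -0.3]
grip_width: 0.0607
grasp_force: 45.4
```

Call:
shift_gripper(segments=[[[-0.02, -0.025, 0], [0, 0, -3.5]], [[-0.04, -0.05, 0], [0, 0, -7]], [[-0.06, -0.075, 0], [0, 0, -11]], [[-0.08, -0.1, 0], [0, 0, -15]], [[-0.1, -0.125, 0], [0, 0, -19]], [[-0.12, -0.15, 0], [0, 0, -23]], [[-0.14, -0.175, 0], [0, 0, -27]], [[-0.16, -0.2, 0], [0, 0, -31]], [[-0.18, -0.225, 0], [0, 0, -34]], [[-0.203, -0.252, 0], [0, 0, -36.9]]])

```text
clock: 4.03
eef_pos: [0.4692, 0.0699, 0.1292]
tool_rot: [[0.99, 0.143, 0.002], [0.143, -0.99, -0.0], [0.002, 0.0, -1.0]]
wrist_force: [1.1, 0.3, -1.2]
grip_width: 0.0605
grasp_force: 45.3
```

Call:
shift_gripper(segments=[[[0, 0, 0], [0, 0, 0]], [[0, 0, 0], [0, 0, 0]], [[0, 0, 0], [0, 0, 0]]])

```text
clock: 4.28
eef_pos: [0.4695, 0.0687, 0.1288]
tool_rot: [[0.99, 0.142, 0.001], [0.142, -0.99, -0.0], [0.001, 0.0, -1.0]]
wrist_force: [0.1, -0.3, -1.8]
grip_width: 0.0607
grasp_force: 45.3
```

```bash
python3 - <<'E'
from h import *
from cell import robot, get_image
info([.4696,.0682,.034],8.12)
for n in("wrist","top"):
    r=get_image(n);pickle.dump(r,open(n+"2.pkl","wb"));
    if n=="wrist":cv2.imwrite("pics/w2.png",r["image"])
E
```

```text
t 4.2833 p [0.4695 0.0687 0.1288] yaw 8.14 z [ 0.001 -0.    -1.   ] F [ 0.1 -0.3 -1.8] w 0.0607 g 45.31969428062439
tool delta [-0.      0.0005  0.0948] rz 0.02
```

View pics/w2.png

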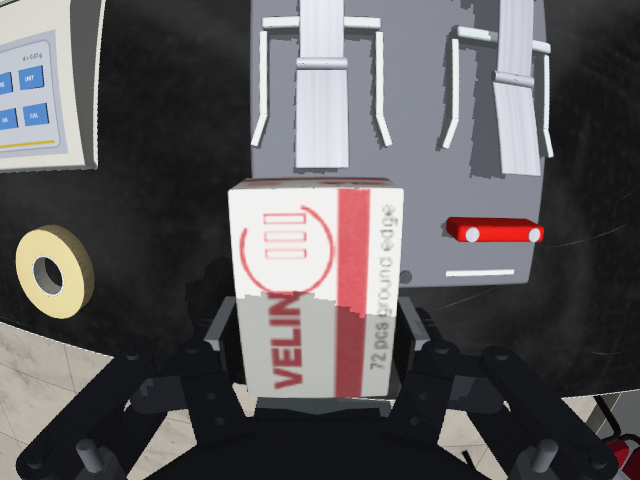

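The wrist view shows the carton held straight, with front corners at (228,190) and (403,190). The open lane's flare tips are ahead at (255,146) and (387,146). I measure the lateral offset.

```bash
python3 - <<'E'
from h import *
r=pickle.load(open("wrist2.pkl","rb"));K=r["camera_matrix"];T=r["cam_to_world"]
R=np.array([[.990,.1415],[-.1415,.990]]);tcp=np.array([.4695,.0687])
for nm,u,v,z in(("cfl",228,190,.136),("cfr",403,190,.136),("crl",248,397,.136),("crr",388,397,.136),("mouthL",255,146,.022),("mouthR",387,146,.022),("stopL",263,25,.028),("stopR",381,25,.028),("armtipL",296,166,.05),("armtipR",349,167,.05)):
    n=cv2.fisheye.undistortPoints(np.array([[[u,v]]],float),K,np.zeros(4))[0,0]
    d=T[:3,:3]@np.array([n[0],-n[1],-1]);p=T[:3,3]+d*(z-T[2,3])/d[2];print(nm,(R@(p[:2]-tcp)*1e3).round(1))
E
```

```text
cfl [55.  28.9]
cfr [ 55.  -29.6]
crl [-31.9  28.4]
crr [-32.1 -31. ]
mouthL [65.2 38.1]
mouthR [ 65.3 -45.3]
stopL [142.2  31.9]
stopR [142.6 -40.2]
armtipL [54.6 10.7]
armtipR [ 54.1 -18.8]
```

Call:
shift_gripper(segments=[[[0, 0.002, 0.025], [0, 0, 0]], [[0, 0.002, 0.05], [0, 0, 0]], [[0, 0.002, 0.075], [0, 0, 0]], [[0, 0.002, 0.09], [0, 0, 0]], [[0, 0.002, 0.092], [0, 0, 0]], [[0, 0.002, 0.092], [0, 0, 0]]])

```text
clock: 4.88
eef_pos: [0.47, 0.0658, 0.0366]
tool_rot: [[0.99, 0.14, 0.0], [0.14, -0.99, -0.001], [-0.0, 0.001, -1.0]]
wrist_force: [-5.1, -3.0, 14.6]
grip_width: 0.0605
grasp_force: 65.7
```

Call:
shift_gripper(segments=[[[0, 0, 0.001], [0, 0, 0]], [[0, 0, 0.002], [0, 0, 0]], [[0, 0, 0.003], [0, 0, 0]], [[0, 0, 0.003], [0, 0, 0]]])

```text
clock: 5.22
eef_pos: [0.4706, 0.0659, 0.0356]
tool_rot: [[0.99, 0.139, 0.002], [0.139, -0.99, -0.001], [0.002, 0.001, -1.0]]
wrist_force: [-16.2, -3.3, 62.2]
grip_width: 0.0607
grasp_force: 71.9
```

```bash
python3 -c "
from h import *
info([.4696,.0682,.033],8.12)"
```

```text
t 5.2167 p [0.4706 0.0659 0.0356] yaw 8.01 z [ 0.002 -0.001 -1.   ] F [-16.2  -3.3  62.2] w 0.0607 g 71.8989372253418
tool delta [-0.0007 -0.0024  0.0026] rz -0.11
```

The carton is on the floor, pressed at 62 N. I ease off that pressure.

Call:
shift_gripper(segments=[[[0, 0, -0.002], [0, 0, 0]], [[0, 0, -0.0035], [0, 0, 0]], [[0, 0, -0.0035], [0, 0, 0]], [[0, 0, -0.0035], [0, 0, 0]]])

```text
clock: 5.55
eef_pos: [0.4703, 0.0659, 0.0375]
tool_rot: [[0.99, 0.139, 0.001], [0.139, -0.99, -0.0], [0.001, 0.0, -1.0]]
wrist_force: [-3.8, -0.7, 9.0]
grip_width: 0.0605
grasp_force: 65.4
```

```bash
python3 -c "
from h import *
info()"
```

```text
t 5.55 p [0.4703 0.0659 0.0375] yaw 8.01 z [ 0.001 -0.    -1.   ] F [-3.8 -0.7  9. ] w 0.0605 g 65.4034960269928
```

Call:
shift_gripper(segments=[[[0.005, 0, 0], [0, 0, 0]], [[0.01, 0, 0], [0, 0, 0]], [[0.015, 0, 0], [0, 0, 0]], [[0.02, 0, 0], [0, 0, 0]], [[0.025, 0, 0], [0, 0, 0]], [[0.03, 0, 0], [0, 0, 0]], [[0.035, 0, 0], [0, 0, 0]], [[0.04, 0, 0], [0, 0, 0]], [[0.04, 0, 0], [0, 0, 0]]])

```text
clock: 6.3
eef_pos: [0.5034, 0.07, 0.0365]
tool_rot: [[0.99, 0.14, -0.011], [0.14, -0.99, -0.005], [-0.012, 0.003, -1.0]]
wrist_force: [-39.0, -5.0, 48.0]
grip_width: 0.0606
grasp_force: 71.3
```

```bash
python3 - <<'E'
from h import *
from cell import robot, get_image
info()
cv2.imwrite("pics/w3.png",get_image("wrist")["image"])
E
```

```text
t 6.3 p [0.5034 0.07   0.0365] yaw 8.03 z [-0.011 -0.005 -1.   ] F [-39.  -5.  48.] w 0.0606 g 71.34742498397827
```

View pics/w3.png

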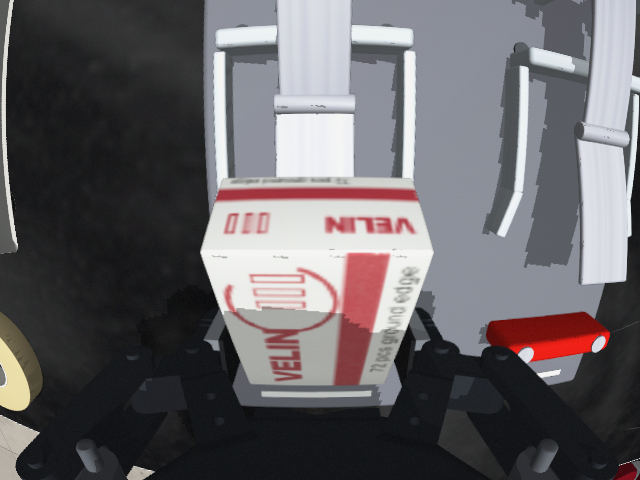

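The ramp disappears under the carton's nose (front face rows 178–250) and the carton is pitched nose-up. Its front edge came down on the arm tip. I lift off, back up and look.

Call:
shift_gripper(segments=[[[-0.006, 0, 0], [0, 0, 0]], [[-0.006, 0, -0.02], [0, 0, 0]], [[-0.006, 0, -0.04], [0, 0, 0]], [[-0.006, 0, -0.06], [0, 0, 0]], [[-0.01, 0, -0.07], [0, 0, 0]], [[-0.02, 0, -0.07], [0, 0, 0]], [[-0.04, 0, -0.07], [0, 0, 0]], [[-0.04, 0, -0.07], [0, 0, 0]], [[-0.04, 0, -0.07], [0, 0, 0]]])

```text
clock: 7.1
eef_pos: [0.4679, 0.0661, 0.106]
tool_rot: [[0.99, 0.141, -0.001], [0.141, -0.99, -0.001], [-0.002, 0.0, -1.0]]
wrist_force: [0.4, 0.0, -0.4]
grip_width: 0.0606
grasp_force: 85.7
```

```bash
python3 - <<'E'
from h import *
from cell import robot, get_image
info()
a=get_image("wrist")["image"];b=get_image("scene")["image"]
cv2.imwrite("pics/w4.png",np.hstack([cv2.resize(a,(400,300)),cv2.resize(b[150:330,180:420],(400,300))]))
E
```

```text
t 7.1 p [0.4679 0.0661 0.106 ] yaw 8.1 z [-0.001 -0.001 -1.   ] F [ 0.4  0.  -0.4] w 0.0606 g 85.70658802986145
```

View pics/w4.png

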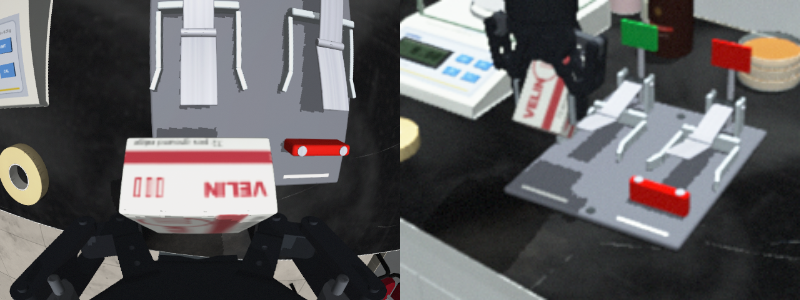

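The wrist view (left half) shows the front face turned up to the camera, with corners near (200,221), (435,221), (443,344) and (192,344) at full scale. The scene half shows the carton pitched steeply nose-up in the grip, and the dock arms are fine. I measure the pitch.

```bash
cat > pitch.py <<'E'
from h import *
from cell import robot, get_image
def pose(px):
    r=get_image("wrist");K=r["camera_matrix"];T=r["cam_to_world"]
    g=cv2.cvtColor(r["image"],cv2.COLOR_BGR2GRAY)
    q=cv2.cornerSubPix(g,np.array(px,np.float32).reshape(-1,1,2),(7,7),(-1,-1),(3,50,.01));print("px",q[:,0].round(1).tolist())
    n=cv2.fisheye.undistortPoints(q.astype(float),K,np.zeros(4))
    # carton frame: x fwd,y left,z up ; front face: bottomL,bottomR,topR,topL
    obj=np.array([(.0445,.031,0),(.0445,-.031,0),(.0445,-.031,.032),(.0445,.031,.032)])
    c=np.array([.0445,0,.016]);B=np.array([[0,1,0],[0,0,1],[1,0,0.]]) # planar coords
    ok,rv,tv,e=cv2.solvePnPGeneric((obj-c)@B.T,n,np.eye(3),None,flags=cv2.SOLVEPNP_IPPE)
    s=robot.sense()
    for a,t,k in zip(rv,tv,e):
        R=T[:3,:3]@np.diag([1,-1,-1])@cv2.Rodrigues(a)[0]@B;o=T[:3,:3]@np.diag([1,-1,-1])@t[:,0]+T[:3,3]-R@c
        print("err",k,"fwd",R[:,0].round(3),"pitch",np.degrees(np.arcsin(R[2,0])).round(1),"origin",o.round(4),"TCP in carton",(R.T@(np.array(s["eef_pos"])-o)).round(4))
E
python3 -c "
from pitch import *
pose([(200,221),(435,221),(443,344),(192,344)])"
```

```text
px [[203.6999969482422, 221.10000610351562], [429.3999938964844, 221.3000030517578], [443.3999938964844, 339.70001220703125], [189.6999969482422, 339.5]]
err [0.00249176] fwd [0.621 0.084 0.78 ] pitch 51.2 origin [0.492  0.0694 0.1044] TCP in carton [-0.0126  0.0006  0.0188]
err [0.02566696] fwd [0.117 0.02  0.993] pitch 83.2 origin [0.5169 0.0726 0.1046] TCP in carton [-0.0039  0.001   0.0475]
```

Pitch is 51°, and the carton is still centred in the grip (TCP 12.6 mm behind its centre, as planned). I'll tilt the tool 30° nose-down and back off. Then I press the rear edge on the floor so the carton pivots flat, well short of the arm tip this time.

Call:
shift_gripper(segments=[[[-0.003, 0, 0], [0, -6, 0]], [[-0.006, 0, 0], [0, -12, 0]], [[-0.009, 0, 0], [0, -18, 0]], [[-0.012, 0, 0], [0, -24, 0]], [[-0.012, 0, 0], [0, -30, 0]], [[-0.012, 0, 0], [0, -30, 0]], [[-0.012, 0, 0], [0, -30, 0]]], grip_force=25)

```text
clock: 7.83
eef_pos: [0.458, 0.0656, 0.1051]
tool_rot: [[0.857, 0.141, -0.495], [0.123, -0.99, -0.07], [-0.5, -0.0, -0.866]]
wrist_force: [-1.0, -0.4, -0.9]
grip_width: 0.0605
grasp_force: 85.6
```

```bash
python3 - <<'E'
from pitch import *
info([.4561,.0644,.042])
r=get_image("wrist");im=r["image"].astype(int)
m=((im.min(2)>120)).astype(np.uint8)
m[:, :100]=0;m[:,540:]=0
m=cv2.morphologyEx(m,cv2.MORPH_CLOSE,np.ones((25,25)))
pose([(203,221),(429,221),(443,340),(190,340)])
E
```

```text
t 7.8333 p [0.458  0.0656 0.1051] yaw 8.15 z [-0.495 -0.07  -0.866] F [-1.  -0.4 -0.9] w 0.0605 g 85.5547034740448
tool delta [0.0298 0.0009 0.0557] rz None
px [[203.89999389648438, 220.6999969482422], [429.3999938964844, 220.8000030517578], [443.3999938964844, 339.5], [189.60000610351562, 339.6000061035156]]
err [0.00311901] fwd [0.917 0.135 0.376] pitch 22.1 origin [0.4771 0.0674 0.0919] TCP in carton [-0.0129  0.0008  0.021 ]
err [0.0252433] fwd [0.602 0.081 0.795] pitch 52.6 origin [0.4977 0.0706 0.0801] TCP in carton [-0.0037  0.0004  0.0483]
```

Call:
shift_gripper(segments=[[[0.008, 0, 0.0137], [0, 0, 0]], [[0.016, 0, 0.0275], [0, 0, 0]], [[0.024, 0, 0.041], [0, 0, 0]], [[0.0315, 0, 0.0546], [0, 0, 0]], [[0.0315, 0, 0.0546], [0, 0, 0]], [[0.0315, 0, 0.0546], [0, 0, 0]]], jaw=0.055, grip_force=20)

```text
clock: 8.43
eef_pos: [0.4573, 0.0653, 0.0444]
tool_rot: [[0.858, 0.142, -0.494], [0.123, -0.99, -0.071], [-0.499, 0.0, -0.866]]
wrist_force: [-0.4, 0.9, -1.4]
grip_width: 0.0606
grasp_force: 85.6
```

Call:
shift_gripper(segments=[[[0.001, 0, 0.0018], [0, 0, 0]], [[0.002, 0, 0.0035], [0, 0, 0]], [[0.003, 0, 0.0052], [0, 0, 0]], [[0.004, 0, 0.007], [0, 0, 0]], [[0.004, 0, 0.007], [0, 0, 0]]])

```text
clock: 8.85
eef_pos: [0.4576, 0.0653, 0.0357]
tool_rot: [[0.857, 0.142, -0.495], [0.123, -0.99, -0.071], [-0.5, -0.0, -0.866]]
wrist_force: [-0.7, -0.5, -0.8]
grip_width: 0.0602
grasp_force: 85.6
```

```bash
python3 - <<'E'
from pitch import *
info([.4561,.0644,.029])
pose([(203,221),(429,221),(443,340),(190,340)])
E
```

```text
t 8.85 p [0.4576 0.0653 0.0357] yaw 8.14 z [-0.495 -0.071 -0.866] F [-0.7 -0.5 -0.8] w 0.0602 g 85.55580496788025
tool delta [0.0019 0.0007 0.0066] rz None
px [[202.3000030517578, 222.6999969482422], [427.29998779296875, 218.8000030517578], [443.20001220703125, 339.6000061035156], [189.8000030517578, 339.6000061035156]]
err [0.00452955] fwd [0.915 0.12  0.384] pitch 22.6 origin [0.4771 0.0682 0.0213] TCP in carton [-0.0127  0.      0.0209]
err [0.0250186] fwd [0.61  0.08  0.788] pitch 52.0 origin [0.4971 0.0709 0.0099] TCP in carton [-0.0041  0.0004  0.0473]
```

Call:
shift_gripper(segments=[[[0.002, 0, 0], [0, 0, 0]], [[0.004, 0, 0.0005], [0, 0, 0]], [[0.0055, 0, 0.0015], [0, 0, 0]], [[0.007, 0, 0.0041], [0, 0, 0]], [[0.007, 0, 0.0041], [0, 0, 0]], [[0.007, 0, 0.0041], [0, 0, 0]]])

```text
clock: 9.4
eef_pos: [0.4628, 0.0661, 0.0293]
tool_rot: [[0.858, 0.141, -0.493], [0.123, -0.99, -0.071], [-0.498, 0.0, -0.867]]
wrist_force: [4.9, 0.5, 12.7]
grip_width: 0.0608
grasp_force: 88.3
```

```bash
python3 - <<'E'
from pitch import *
info([.4601,.0650,.029])
pose([(203,221),(429,221),(443,340),(190,340)])
E
```

```text
t 9.4 p [0.4628 0.0661 0.0293] yaw 8.13 z [-0.493 -0.071 -0.867] F [ 4.9  0.5 12.7] w 0.0608 g 88.32448840141296
tool delta [-0.0023  0.0007  0.0017] rz None
px [[204.8000030517578, 218.8000030517578], [431.1000061035156, 222.5], [443.20001220703125, 335.29998779296875], [189.5, 335.0]]
err [0.00292639] fwd [0.951 0.14  0.274] pitch 15.9 origin [0.4796 0.0674 0.0187] TCP in carton [-0.0132  0.0011  0.0149]
err [0.0296211] fwd [0.501 0.079 0.862] pitch 59.5 origin [0.5089 0.0715 0.0022] TCP in carton [-0.0001  0.0009  0.0537]
```

Call:
shift_gripper(segments=[[[0.0005, 0, 0.0009], [0, 0, 0]], [[0.001, 0, 0.0018], [0, 0, 0]], [[0.0015, 0, 0.0026], [0, 0, 0]], [[0.002, 0, 0.0035], [0, 0, 0]], [[0.002, 0, 0.0035], [0, 0, 0]]])

```text
clock: 9.87
eef_pos: [0.4638, 0.0669, 0.0263]
tool_rot: [[0.859, 0.141, -0.492], [0.123, -0.99, -0.07], [-0.497, -0.001, -0.868]]
wrist_force: [9.5, 2.6, 28.6]
grip_width: 0.0607
grasp_force: 91.0
```

```bash
python3 - <<'E'
from pitch import *
info([.4601,.0650,.025])
pose([(204,216),(431,218),(443,332),(190,332)])
E
```

```text
t 9.8667 p [0.4638 0.0669 0.0263] yaw 8.15 z [-0.492 -0.07  -0.868] F [ 9.5  2.6 28.6] w 0.0607 g 90.98224997520447
tool delta [-0.0028  0.0013  0.0031] rz None
px [[207.89999389648438, 212.0], [425.5, 212.1999969482422], [443.0, 332.0], [190.0, 332.0]]
err [0.0126551] fwd [0.847 0.129 0.516] pitch 31.1 origin [0.4887 0.0694 0.0052] TCP in carton [-0.0104  0.0011  0.031 ]
err [0.02380551] fwd [0.678 0.087 0.73 ] pitch 46.9 origin [ 0.4996  0.0716 -0.0006] TCP in carton [-0.005   0.0003  0.0447]
```

Call:
shift_gripper(segments=[[[0, 0, 0], [0, 0, 0]], [[0, 0, 0], [0, 0, 0]], [[0, 0, 0], [0, 0, 0]]], jaw=0.064)

```text
clock: 10.17
eef_pos: [0.4615, 0.0659, 0.0245]
tool_rot: [[0.857, 0.142, -0.495], [0.123, -0.99, -0.071], [-0.5, -0.0, -0.866]]
wrist_force: [0.3, 0.4, -0.8]
grip_width: 0.0637
grasp_force: 0.0
```

Call:
shift_gripper(segments=[[[0, 0, 0], [0, 0, 0]], [[0, 0, 0], [0, 0, 0]], [[0, 0, 0], [0, 0, 0]]], jaw=0.085)

```text
clock: 10.42
eef_pos: [0.4615, 0.0659, 0.0245]
tool_rot: [[0.857, 0.142, -0.495], [0.123, -0.99, -0.071], [-0.5, -0.0, -0.866]]
wrist_force: [0.0, 0.5, 0.6]
grip_width: 0.0853
grasp_force: 0.0
```

Call:
shift_gripper(segments=[[[-0.015, 0, -0.026], [0, 0, 0]], [[-0.03, 0, -0.052], [0, 0, 0]], [[-0.045, 0, -0.078], [0, 0, 0]], [[-0.045, 0, -0.078], [0, 0, 0]]])

```text
clock: 10.75
eef_pos: [0.4636, 0.0665, 0.1191]
tool_rot: [[0.86, 0.141, -0.49], [0.123, -0.99, -0.07], [-0.495, -0.0, -0.869]]
wrist_force: [1.8, 0.5, 0.7]
grip_width: 0.0847
grasp_force: 0.0
```

```bash
python3 - <<'E'
from h import *
info()
from cell import robot, get_image
r={n:get_image(n) for n in("wrist","scene","top")};pickle.dump(r,open("r5.pkl","wb"))
cv2.imwrite("pics/v5.png",np.hstack([cv2.resize(r["wrist"]["image"],(400,300)),cv2.resize(r["scene"]["image"][150:330,180:420],(400,300))]))
E
```

```text
t 10.75 p [0.4636 0.0665 0.1191] yaw 8.14 z [-0.49  -0.07  -0.869] F [1.8 0.5 0.7] w 0.0847 g 0.0
```

View pics/v5.png

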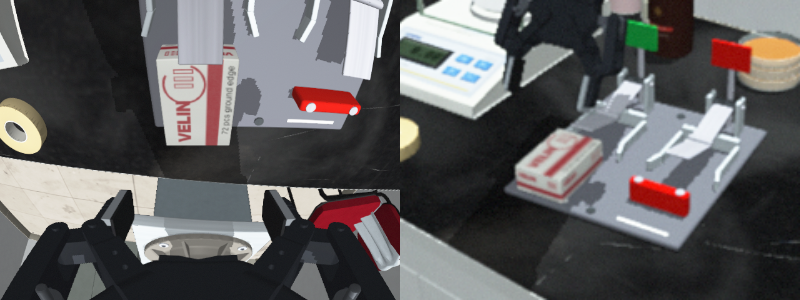

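The carton now lies flat on the left lane floor in front of the arm. The wrist half shows its rear top corners near (264,230) and (369,230) at full scale. I locate it, then regrip upright.

```bash
python3 - <<'E'
from h import *
from pitch import *
r5=pickle.load(open("r5.pkl","rb"));r=r5["wrist"];K=r["camera_matrix"];T=r["cam_to_world"]
Rd=np.array([[.990,-.1412],[.1412,.990]]);od=np.array([.5689,.0197])
g=cv2.cvtColor(r["image"],cv2.COLOR_BGR2GRAY)
q=cv2.cornerSubPix(g,np.array([(264,230),(369,230),(251,92)],np.float32).reshape(-1,1,2),(7,7),(-1,-1),(3,50,.01))
for (u,v) in q[:,0]:
    n=cv2.fisheye.undistortPoints(np.array([[[u,v]]],float),K,np.zeros(4))[0,0]
    d=T[:3,:3]@np.array([n[0],-n[1],-1]);p=T[:3,3]+d*(.040-T[2,3])/d[2];print("wrist",(u,v),p[:2].round(4),"dock",(Rd.T@(p[:2]-od)*1e3).round(1))
# scene: white top mask region; hull corners at z .04
s=r5["scene"];im=s["image"].astype(int);m=np.zeros(im.shape[:2],np.uint8)
sub=(im[...,2]>125)[222:275,245:305];m[222:275,245:305]=sub*255
m=cv2.morphologyEx(m,cv2.MORPH_CLOSE,np.ones((5,5)));c=max(cv2.findContours(m,0,1)[0],key=cv2.contourArea)
for p in cv2.approxPolyDP(cv2.convexHull(c),2.5,True)[:,0]:
    w=onz(s,p,.04)[:2];print("scene",p,w.round(4),"dock",(Rd.T@(w-od)*1e3).round(1))
t=r5["top"];im=t["image"].astype(int);print("top px", [proj(t,[*(Rd@np.array(p)+od),.04]).round(0).tolist() for p in((-.13,.093),(-.13,.031))])
E
```

```text
wrist (np.float32(266.07428), np.float32(232.16943)) [0.4331 0.0916] dock [-124.3   90.3]
wrist (np.float32(366.461), np.float32(232.00366)) [0.4416 0.033 ] dock [-124.2   31.2]
wrist (np.float32(249.35513), np.float32(95.27695)) [0.5188 0.1038] dock [-37.7  90.4]
scene [304 222] [0.5634 0.0684] dock [ 1.4 49. ]
scene [304 274] [ 0.4317 -0.0369] dock [-143.9  -36.6]
scene [283 274] [ 0.4106 -0.0079] dock [-160.6   -5. ]
scene [250 262] [0.4025 0.062 ] dock [-158.7   65.3]
scene [249 249] [0.4307 0.0916] dock [-126.6   90.7]
scene [272 229] [0.5067 0.1029] dock [-49.8  91.1]
scene [286 222] [0.5425 0.0975] dock [-15.2  80.8]
top px [[290.0, 297.0], [322.0, 293.0]]
```

The carton's rear is at dock x -125 mm and y +61 mm, square to the lane. I put the tool upright and regrip.

Call:
shift_gripper(segments=[[[0, 0, 0], [0, 7, 0]], [[0, 0, 0], [0, 14, 0]], [[0, 0, 0], [0, 21, 0]], [[0, 0, 0], [0, 28, 0]], [[0, 0, 0], [0, 30, 0]], [[0, 0, 0], [0, 30, 0]], [[0, 0, 0], [0, 30, 0]]], jaw=0.085, grip_force=40)

```text
clock: 11.48
eef_pos: [0.4612, 0.0658, 0.1144]
tool_rot: [[0.99, 0.142, -0.002], [0.142, -0.99, -0.0], [-0.002, 0.0, -1.0]]
wrist_force: [0.5, -0.2, -0.2]
grip_width: 0.0846
grasp_force: 0.0
```

```bash
python3 -c "
from h import *
info([.4682,.0670,.030],8.12)"
```

```text
t 11.4833 p [0.4612 0.0658 0.1144] yaw 8.15 z [-0.002 -0.    -1.   ] F [ 0.5 -0.2 -0.2] w 0.0846 g 0.0
tool delta [ 0.0073 -0.0002  0.0844] rz 0.03
```

Call:
shift_gripper(segments=[[[0.002, 0, 0.025], [0, 0, 0]], [[0.002, 0, 0.05], [0, 0, 0]], [[0.002, 0, 0.075], [0, 0, 0]], [[0.002, 0, 0.083], [0, 0, 0]], [[0.002, 0, 0.083], [0, 0, 0]], [[0.002, 0, 0.083], [0, 0, 0]]])

```text
clock: 11.98
eef_pos: [0.4638, 0.0665, 0.0315]
tool_rot: [[0.99, 0.142, -0.002], [0.142, -0.99, -0.0], [-0.002, -0.0, -1.0]]
wrist_force: [0.0, 0.1, 0.3]
grip_width: 0.0852
grasp_force: 0.0
```

Call:
shift_gripper(segments=[[[0, 0, 0], [0, 0, 0]], [[0, 0, 0], [0, 0, 0]], [[0, 0, 0], [0, 0, 0]], [[0, 0, 0], [0, 0, 0]], [[0, 0, 0], [0, 0, 0]], [[0, 0, 0], [0, 0, 0]], [[0, 0, 0], [0, 0, 0]]], jaw=0.055, grip_force=40)

```text
clock: 12.57
eef_pos: [0.4644, 0.0663, 0.0329]
tool_rot: [[0.99, 0.142, 0.002], [0.142, -0.99, 0.0], [0.002, 0.0, -1.0]]
wrist_force: [-1.5, 1.0, 6.4]
grip_width: 0.0605
grasp_force: 42.4
```

```bash
python3 -c "
from h import *
info()"
```

```text
t 12.5667 p [0.4644 0.0663 0.0329] yaw 8.14 z [ 0.002  0.    -1.   ] F [-1.5  1.   6.4] w 0.0605 g 42.40529716014862
```

Call:
shift_gripper(segments=[[[0.005, 0, -0.001], [0, 0, 0]], [[0.01, 0, -0.001], [0, 0, 0]], [[0.015, 0, -0.001], [0, 0, 0]], [[0.02, 0, -0.001], [0, 0, 0]], [[0.02, 0, -0.001], [0, 0, 0]]])

```text
clock: 12.98
eef_pos: [0.4849, 0.0693, 0.033]
tool_rot: [[0.99, 0.141, 0.001], [0.141, -0.99, 0.0], [0.001, -0.0, -1.0]]
wrist_force: [2.8, -0.5, 4.4]
grip_width: 0.0605
grasp_force: 44.1
```

```bash
python3 -c "
from h import *
info()
from cell import robot, get_image
r=get_image('wrist');pickle.dump(r,open('r6.pkl','wb'));im=r['image'].astype(int)
for v in range(100,300,12): print(v,[tuple(im[v,u]) and int(im[v,u].sum()//3) for u in(250,280,300,320,340,360,390)])"
```

```text
t 12.9833 p [0.4849 0.0693 0.033 ] yaw 8.13 z [ 0.001  0.    -1.   ] F [ 2.8 -0.5  4.4] w 0.0605 g 44.12811040878296
100 [142, 227, 224, 224, 226, 223, 141]
112 [141, 229, 226, 225, 228, 225, 140]
124 [141, 231, 228, 227, 229, 227, 141]
136 [143, 232, 229, 227, 231, 228, 141]
148 [142, 234, 231, 230, 233, 229, 142]
160 [143, 236, 232, 231, 234, 231, 141]
172 [118, 237, 234, 234, 235, 232, 125]
184 [241, 237, 235, 235, 236, 234, 241]
196 [241, 238, 236, 236, 237, 235, 216]
208 [242, 238, 237, 237, 238, 236, 213]
220 [242, 239, 238, 237, 239, 237, 172]
232 [241, 240, 239, 238, 240, 237, 221]
244 [241, 227, 224, 224, 225, 220, 242]
256 [241, 242, 241, 241, 147, 144, 186]
268 [180, 242, 242, 223, 144, 144, 233]
280 [241, 238, 239, 241, 142, 142, 241]
292 [241, 126, 241, 241, 142, 143, 241]
```

The ramp now runs continuously over the carton's nose (columns 280–360 down to row 244), and the push force is low. I continue sliding.

Call:
shift_gripper(segments=[[[0.005, 0, 0], [0, 0, 0]], [[0.01, 0, 0], [0, 0, 0]], [[0.015, 0, 0], [0, 0, 0]], [[0.02, 0, 0], [0, 0, 0]], [[0.025, 0, 0], [0, 0, 0]], [[0.03, 0, 0], [0, 0, 0]], [[0.03, 0, 0], [0, 0, 0]]])

```text
clock: 13.62
eef_pos: [0.5131, 0.0733, 0.033]
tool_rot: [[0.99, 0.142, -0.001], [0.142, -0.99, -0.0], [-0.001, 0.0, -1.0]]
wrist_force: [-2.8, -1.1, 11.7]
grip_width: 0.0605
grasp_force: 45.0
```

```bash
python3 -c "
from h import *
info()"
```

```text
t 13.6167 p [0.5131 0.0733 0.033 ] yaw 8.15 z [-0.001 -0.    -1.   ] F [-2.8 -1.1 11.7] w 0.0605 g 44.991697669029236
```

Call:
shift_gripper(segments=[[[0, 0, 0], [0, 0, 0]], [[0, 0, 0], [0, 0, 0]], [[0, 0, 0], [0, 0, 0]], [[0, 0, 0], [0, 0, 0]]], jaw=0.085)

```text
clock: 13.95
eef_pos: [0.5129, 0.0733, 0.0326]
tool_rot: [[0.99, 0.142, -0.0], [0.142, -0.99, 0.0], [-0.0, -0.0, -1.0]]
wrist_force: [-0.1, -0.8, 0.6]
grip_width: 0.0851
grasp_force: 0.0
```

Call:
shift_gripper(segments=[[[-0.012, 0, 0], [0, 0, 0]], [[-0.024, 0, 0], [0, 0, 0]], [[-0.036, 0, 0], [0, 0, 0]], [[-0.048, 0, 0], [0, 0, 0]], [[-0.056, 0, 0], [0, 0, 0]], [[-0.056, 0, 0], [0, 0, 0]], [[-0.056, 0, 0], [0, 0, 0]]])

```text
clock: 14.53
eef_pos: [0.4579, 0.0654, 0.0329]
tool_rot: [[0.99, 0.142, 0.0], [0.142, -0.99, 0.0], [0.0, -0.0, -1.0]]
wrist_force: [1.2, -0.7, -0.4]
grip_width: 0.0848
grasp_force: 0.0
```

```bash
python3 - <<'E'
from h import *
from cell import robot, get_image
info()
r=get_image("wrist");K=r["camera_matrix"];T=r["cam_to_world"]
Rd=np.array([[.990,-.1412],[.1412,.990]]);od=np.array([.5689,.0197]);s=robot.sense()
print("TCP dock",Rd.T@(np.array(s["eef_pos"][:2])-od))
im=r["image"].astype(int);m=(im.max(2)>200).astype(np.uint8);m[:, :200]=0;m[:,440:]=0;m[:60]=0;m[340:]=0
m=cv2.morphologyEx(m,cv2.MORPH_CLOSE,np.ones((9,9)));c=max(cv2.findContours(m,0,1)[0],key=cv2.contourArea)
for u,v in cv2.approxPolyDP(cv2.convexHull(c),5,True)[:,0]:
    n=cv2.fisheye.undistortPoints(np.array([[[u,v]]],float),K,np.zeros(4))[0,0]
    d=T[:3,:3]@np.array([n[0],-n[1],-1]);p=T[:3,3]+d*(.040-T[2,3])/d[2];print((u,v),"dock z40",(Rd.T@(p[:2]-od)*1e3).round(1))
E
```

```text
t 14.5333 p [0.4579 0.0654 0.0329] yaw 8.15 z [ 0.  0. -1.] F [ 1.2 -0.7 -0.4] w 0.0848 g 0.0
TCP dock [-0.10292845  0.06098058]
(np.int32(421), np.int32(60)) dock z40 [-4.4 26.1]
(np.int32(436), np.int32(122)) dock z40 [-25.   20.7]
(np.int32(400), np.int32(265)) dock z40 [-75.   30.7]
(np.int32(235), np.int32(267)) dock z40 [-75.8  89.1]
(np.int32(204), np.int32(123)) dock z40 [-25.5  97.3]
(np.int32(218), np.int32(60)) dock z40 [-4.6 92.3]
```

The carton's rear is at dock x -75 mm, square, y 31–89 mm. I close the fingers behind it and push.

Call:
shift_gripper(segments=[[[0, 0, 0], [0, 0, 0]], [[0, 0, 0], [0, 0, 0]], [[0, 0, 0], [0, 0, 0]], [[0, 0, 0], [0, 0, 0]], [[0, 0, 0], [0, 0, 0]], [[0, 0, 0], [0, 0, 0]], [[0, 0, 0], [0, 0, 0]], [[0, 0, 0], [0, 0, 0]]], jaw=0, grip_force=30)

```text
clock: 15.25
eef_pos: [0.4577, 0.0654, 0.0327]
tool_rot: [[0.99, 0.142, 0.0], [0.142, -0.99, 0.0], [0.0, -0.0, -1.0]]
wrist_force: [-0.2, -0.2, -0.5]
grip_width: -0.0002
grasp_force: 0.0
```

Call:
shift_gripper(segments=[[[0.006, 0, 0], [0, 0, 0]], [[0.012, 0, 0], [0, 0, 0]], [[0.018, 0, 0], [0, 0, 0]], [[0.023, 0, 0], [0, 0, 0]], [[0.028, 0, 0], [0, 0, 0]], [[0.033, 0, 0], [0, 0, 0]], [[0.038, 0, 0], [0, 0, 0]], [[0.043, 0, 0], [0, 0, 0]], [[0.043, 0, 0], [0, 0, 0]]])

```text
clock: 16.0
eef_pos: [0.5014, 0.0717, 0.0328]
tool_rot: [[0.99, 0.142, 0.001], [0.142, -0.99, 0.0], [0.001, -0.0, -1.0]]
wrist_force: [-0.2, 1.1, 0.5]
grip_width: 0.0
grasp_force: 0.0
```

```bash
python3 -c "
from h import *
info()"
```

```text
t 16.0 p [0.5014 0.0717 0.0328] yaw 8.14 z [ 0.001  0.    -1.   ] F [-0.2  1.1  0.5] w 0.0 g 0.0
```

Call:
shift_gripper(segments=[[[0.002, 0, 0], [0, 0, 0]], [[0.004, 0, 0], [0, 0, 0]], [[0.006, 0, 0], [0, 0, 0]]])

```text
clock: 16.25
eef_pos: [0.5061, 0.0723, 0.0327]
tool_rot: [[0.99, 0.142, -0.0], [0.142, -0.99, -0.0], [-0.0, 0.0, -1.0]]
wrist_force: [-1.6, -0.5, -0.8]
grip_width: -0.0002
grasp_force: 0.8
```

Call:
shift_gripper(segments=[[[0.001, 0, 0], [0, 0, 0]], [[0.002, 0, 0], [0, 0, 0]], [[0.003, 0, 0], [0, 0, 0]]])

```text
clock: 16.5
eef_pos: [0.5091, 0.0727, 0.0327]
tool_rot: [[0.99, 0.142, -0.0], [0.142, -0.99, 0.0], [-0.0, -0.0, -1.0]]
wrist_force: [-1.4, -0.6, -0.9]
grip_width: 0.0
grasp_force: 0.9
```

```bash
python3 - <<'E'
from h import *
from cell import robot, get_image
info()
r=get_image("wrist");pickle.dump(r,open("r7.pkl","wb"));im=r["image"].astype(int)
for v in range(60,400,14): print(v,[int(im[v,u].sum()//3) for u in range(200,450,20)])
E
```

```text
t 16.5 p [0.5091 0.0727 0.0327] yaw 8.15 z [-0.  0. -1.] F [-1.4 -0.6 -0.9] w 0.0 g 0.8576616179198027
60 [45, 141, 218, 238, 213, 233, 233, 231, 224, 236, 172, 142, 137]
74 [50, 235, 238, 238, 211, 234, 234, 232, 224, 237, 237, 236, 139]
88 [50, 234, 238, 238, 210, 234, 234, 233, 226, 238, 235, 236, 138]
102 [44, 234, 185, 238, 206, 234, 234, 233, 224, 238, 238, 236, 138]
116 [41, 234, 196, 238, 200, 231, 231, 230, 223, 238, 238, 235, 139]
130 [35, 234, 203, 238, 224, 223, 224, 221, 219, 239, 238, 232, 139]
144 [32, 232, 150, 239, 220, 212, 211, 214, 210, 238, 239, 227, 138]
158 [29, 228, 239, 239, 221, 214, 214, 215, 213, 239, 239, 215, 138]
172 [34, 219, 239, 237, 223, 216, 216, 218, 215, 239, 239, 179, 139]
186 [3
[... 327 characters left out ...]
, 235, 138]
256 [31, 139, 239, 239, 230, 225, 227, 229, 227, 197, 238, 138, 138]
270 [31, 139, 239, 239, 232, 227, 228, 229, 228, 231, 215, 139, 138]
284 [22, 127, 239, 239, 233, 229, 228, 231, 230, 239, 138, 137, 138]
298 [16, 81, 180, 180, 233, 230, 230, 233, 231, 239, 136, 137, 138]
312 [14, 18, 91, 92, 235, 231, 232, 234, 232, 91, 91, 90, 137]
326 [16, 11, 91, 90, 159, 153, 151, 153, 233, 90, 92, 89, 138]
340 [19, 13, 90, 92, 57, 79, 88, 60, 56, 88, 91, 90, 138]
354 [21, 19, 19, 19, 21, 19, 35, 18, 20, 22, 45, 24, 137]
368 [18, 19, 28, 17, 21, 19, 36, 23, 19, 21, 39, 25, 24]
382 [21, 26, 33, 19, 20, 16, 35, 20, 20, 20, 34, 40, 24]
396 [28, 28, 34, 15, 20, 17, 88, 17, 21, 18, 36, 135, 38]
```

```bash
cat > rear.py <<'E'
from h import *
Rd=np.array([[.990,-.1412],[.1412,.990]]);od=np.array([.5689,.0197])
def dk(r,u,v,z=.04):
    K=r["camera_matrix"];T=r["cam_to_world"]
    n=cv2.fisheye.undistortPoints(np.array([[[u,v]]],float),K,np.zeros(4))[0,0]
    d=T[:3,:3]@np.array([n[0],-n[1],-1]);p=T[:3,3]+d*(z-T[2,3])/d[2];return (Rd.T@(p[:2]-od)*1e3).round(1)
def rear(r):
    im=r["image"].astype(int).sum(2)/3
    for u in(245,255,262,380,385,390):
        col=im[270:330,u];v=270+int(np.argmin(np.diff(col)));print(u,v,dk(r,u,v))
E
python3 - <<'E'
from rear import *
r=pickle.load(open("r7.pkl","rb"));rear(r)
for u in(222,230,400,412,418):
    print(u,[int(x) for x in r["image"][44:90:2,u].astype(int).sum(1)//3])
print(dk(r,230,74,.028),dk(r,230,60,.028),dk(r,230,64,.040))
E
```

```text
245 307 [-39.8  86.6]
255 307 [-39.7  82.8]
262 308 [-40.1  80.2]
380 308 [-40.1  36.9]
385 307 [-39.8  35.1]
390 307 [-39.8  33.2]
222 [218, 231, 232, 232, 230, 229, 228, 201, 156, 97, 140, 224, 237, 237, 237, 237, 237, 237, 237, 237, 237, 237, 237]
230 [228, 235, 234, 233, 233, 233, 226, 181, 144, 237, 238, 238, 238, 238, 238, 238, 238, 238, 238, 238, 238, 238, 238]
400 [233, 235, 234, 234, 234, 234, 221, 130, 172, 238, 238, 238, 238, 238, 238, 237, 238, 237, 221, 222, 236, 238, 235]
412 [227, 235, 234, 234, 234, 233, 231, 202, 158, 85, 74, 156, 224, 224, 223, 223, 221, 222, 223, 224, 225, 223, 223]
418 [211, 226, 225, 224, 224, 225, 225, 203, 159, 102, 138, 223, 237, 237, 237, 237, 237, 237, 237, 237, 237, 237, 238]
[43.9 91. ] [49.2 91. ] [45.4 88.2]
```

The rear is at -39.8 mm (home is about -39). I nudge until the stop takes the load.

Call:
shift_gripper(segments=[[[0.001, 0, 0], [0, 0, 0]], [[0.0015, 0, 0], [0, 0, 0]], [[0.0015, 0, 0], [0, 0, 0]]])

```text
clock: 16.8
eef_pos: [0.5107, 0.0729, 0.0327]
tool_rot: [[0.99, 0.142, -0.0], [0.142, -0.99, 0.0], [-0.0, -0.0, -1.0]]
wrist_force: [-1.1, -0.7, -0.5]
grip_width: -0.0
grasp_force: 0.8
```

Call:
shift_gripper(segments=[[[0.001, 0, 0], [0, 0, 0]], [[0.0015, 0, 0], [0, 0, 0]], [[0.0015, 0, 0], [0, 0, 0]]], only="pos|force")

```text
eef_pos: [0.5108, 0.0729, 0.0325]
wrist_force: [-9.8, -0.9, 5.9]
grasp_force: 4.8
```

Call:
shift_gripper(segments=[[[0.001, 0, 0], [0, 0, 0]], [[0.0015, 0, 0], [0, 0, 0]], [[0.0015, 0, 0], [0, 0, 0]], [[0.0015, 0, 0], [0, 0, 0]]], only="pos|force")

```text
eef_pos: [0.5108, 0.0728, 0.0322]
wrist_force: [-18.3, -2.2, 9.5]
grasp_force: 8.4
```

```bash
python3 -c "
from rear import *
from cell import robot, get_image
r=get_image('wrist');rear(r)"
```

```text
245 308 [-38.1  86.3]
255 309 [-38.5  82.6]
262 309 [-38.4  80. ]
380 309 [-38.5  36.9]
385 308 [-38.1  35. ]
390 308 [-38.2  33.1]
```

It is solid against the stop and square. I retreat straight back, then up, and verify.

Call:
shift_gripper(segments=[[[-0.006, 0, 0], [0, 0, 0]], [[-0.015, 0, 0], [0, 0, 0]], [[-0.03, 0, 0], [0, 0, 0]], [[-0.045, 0, 0], [0, 0, 0]], [[-0.045, 0, -0.03], [0, 0, 0]], [[-0.045, 0, -0.06], [0, 0, 0]], [[-0.045, 0, -0.09], [0, 0, 0]], [[-0.045, 0, -0.09], [0, 0, 0]], [[-0.045, 0, -0.09], [0, 0, 0]], [[-0.045, 0, -0.09], [0, 0, 0]]])

```text
clock: 18.27
eef_pos: [0.4689, 0.0668, 0.1227]
tool_rot: [[0.99, 0.141, 0.001], [0.141, -0.99, -0.0], [0.001, 0.0, -1.0]]
wrist_force: [-0.9, -0.3, -0.3]
grip_width: 0.0
grasp_force: 0.0
```

```bash
python3 - <<'E'
from rear import *
from cell import robot, get_image
info()
r=get_image("wrist");im=r["image"].astype(int).sum(2)/3
# expected carton rear corners -> scan columns for the white->grey edge
for u in(285,290,365,370):
    col=im[100:330,u];v=100+int(np.argmin(col[4:]-col[:-4]))+2;print(u,v,dk(r,u,v))
s=get_image("scene")
for n,(p,z) in dict(gflag=((.108,.062),.095)).items(): print(s["image"][tuple(proj(s,[*(Rd@np.array(p)+od),z]).round().astype(int)[::-1])])
a,b=pickle.load(open("d0.pkl","rb"))["top"]["image"],get_image("top")["image"]
d=np.abs(a.astype(int)-b).max(2)>40
for n,(x0,x1,y0,y1) in dict(bottle=(438,482,138,178),tape=(165,215,280,330),right_lane=(335,385,165,275)).items(): print(n,"changed px",d[y0:y1,x0:x1].sum())
E
```

```text
t 18.2667 p [0.4689 0.0668 0.1227] yaw 8.13 z [ 0.001 -0.    -1.   ] F [-0.9 -0.3 -0.3] w 0.0 g 0.0
285 168 [-39.2  77.9]
290 167 [-38.7  75.1]
365 167 [-38.5  32.5]
370 290 [-114.6   26.6]
[ 47 121  17]
bottle changed px 0
tape changed px 153
right_lane changed px 4
```

The carton stays home (rear -38.7 mm) and the bottle and right lane are unchanged. I check the tape in the scene view, since the pixel change may be a shadow.

```bash
python3 - <<'E'
from h import *
from cell import robot, get_image
d0=pickle.load(open("d0.pkl","rb"))
for n,(x0,x1,y0,y1) in(("scene",(140,200,212,256)),("top",(165,215,280,330))):
    for im in(d0[n]["image"],get_image(n)["image"]):
        c=im[y0:y1,x0:x1].astype(int);m=((c[...,2]-c[...,0])>15)&(c[...,2]>60);M=cv2.moments(m.astype(np.uint8),True);print(n,M["m00"],M["m10"]/M["m00"],M["m01"]/M["m00"])
E
```

```text
scene 947.0 30.32418162618796 22.623020063357973
scene 949.0 30.308746048472077 22.63645943097998
top 1373.0 24.798980335032773 25.297887836853604
top 1368.0 24.746345029239766 25.310672514619885
```

The tape has not moved; the change was only a shadow. I hand in.

```bash
python3 -c "
from cell import robot, get_image
print(robot.hand_in())"
```

```text
the job is handed in; nothing more can be done
None
```

The carton is fully home against the end stop in the green-flagged left lane and released, and the bottle, tape and red lane are undisturbed. My first set-down landed its nose on the hold-down arm's tip and tipped it up, so I lifted it off, set it flat again and slid it in; I handed in at about 18 s.

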